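# Load a post cap rim down into the drilling jig

## Task

The smaller of the two square metal post caps lies open side up on the table: turn it over and seat it rim down, fully home, in the square pocket of the wooden drilling jig, then swing the jig's metal leaf all the way down over it. Set the cap down each time rather than dropping it, and leave the other things on the table where they are.

Things in the scene. Friction and masses are not known exactly. Their poses are not given: they have to be found in the camera images.
- cap: The cap to load: cast aluminium, a square dish 60 x 60 mm outside, 32 mm deep, walls and closed face 3 mm, open on one side, about 0.09 kg. Starts open side up. Origin: centre of the outer side of its closed face. z points from there out of the open side (up at the start, down when seated); x and y are square to its sides. It stands steadily on any of its four sides.
- cap_rim (a point): Centre of the cap's open rim, 32 mm from the origin of cap along its z; axes as cap.
- jig: Drilling jig, screwed to the table: plywood board 130 mm (x) by 164 mm (y -101 to +63), 8 mm thick, carrying four corner blocks round a pocket. A wooden hinge post (80 mm along x, y -101 to -83, 42 mm high; a steel hinge cheek at either end of it, 52 mm high) stands on the -y side. Origin: on the table under the pocket's centre; x and y square to the pocket, z up.
- pocket (a point): Centre of the pocket floor, 8 mm above the table; axes as the jig. The pocket is 63 x 63 mm and 10 mm deep; its block edges are bevelled 45 degrees over the top 4 mm. From the middle of each side a finger channel 40 mm wide, at floor level, runs out to the board's edge between the blocks, which reach 60 mm from the centre. The seated cap stands 22 mm proud of the blocks.
- leaf (a joint): Angle of the jig's leaf, rad: 0 fully down (level, 3 mm above the seated cap; it stops there), 1.57 upright, 1.9 leaning back away from the pocket at its stop. Starts open at 1.58 to 1.85. An aluminium plate 8 mm thick, 70 mm wide, to 122 mm from the hinge axis, then a tab 32 mm wide to 144 mm. The hinge is stiff and stays where left; 1 to 3 N at the tab moves it.
- leaf_hinge (a point): Point on the leaf's hinge axis, which runs along the jig's x: 86 mm from the pocket's centre towards the jig's -y, 47 mm above the table. It turns with the leaf: its x is the hinge axis, its y points along the leaf to the tab, its z is the leaf's upper side (the side away from the pocket).
- leaf_tab (a point): Middle of the tab's upper face, 132 mm from the hinge axis; axes as leaf_hinge.
- large_cap: Bystander: a larger cap of the same kind, 84 x 84 x 36 mm, open side up. Origin: centre of its underside.
- round_cap: Bystander: round aluminium cap, 72 mm across, 30 mm high, open side up. Origin: centre of its underside.
- snips: Bystander: tin snips with blue handles lying flat, about 210 x 66 x 15 mm, along its x. Origin: near the pivot, on the table.
- tape: Bystander: tape measure, 72 x 34 x 58 mm high. Origin: centre of its underside.
- pot: Bystander: black plant pot, 120 mm across the rim, 112 mm high. Origin: centre of its underside.
- punch: Bystander: steel centre punch lying along its x, 115 mm long, 11 mm thick. Origin: under its middle.
Things that resemble listed ones, but are neither listed nor needed, are in the scene too. What is shaped like the cap but pink is not meant.

How it is judged (in metres and radians):
On the way:
1. the cap sits rim down and fully home in the pocket, let go, with the leaf still open (horizontal distance between cap_rim and pocket below 0.004 m and z of cap_rim in the frame of pocket below 0.0025 m and z of cap in the frame of pocket above 0.028 m and angle between cap's own z axis and vertical above 3.07 rad and contact force between cap and the fingers below 0.2 N and value of joint leaf above 0.6 rad), for 0.2 s.
At the end, for the whole second after the job is handed in: The cap rests rim down in the jig's pocket: rim centre within 4 mm of the pocket centre and within 2.5 mm of its floor, level to about 4 degrees; the leaf is down to within 0.05 rad (about 7 mm at the tab); all at rest (horizontal distance between cap_rim and pocket below 0.004 m and z of cap_rim in the frame of pocket below 0.0025 m and z of cap in the frame of pocket above 0.028 m and angle between cap's own z axis and vertical above 3.07 rad and linear speed of cap below 0.02 m/s and value of joint leaf below 0.05 rad); the robot touches nothing.
It fails at once if the cap is dropped or thrown (falling free by more than about 2 cm) (contact force between cap and anything else below 0.02 N and linear speed of cap above 0.65 m/s).
It fails at once if another thing on the table is moved by more than 2 cm (distance of any of large_cap, round_cap, snips, tape, pot, punch from where it was at the start of the episode above 0.02 m).
It also fails if it takes over 72 s, if anything falls off the work surface, if the arm or the gripper's body presses on something with over 40 N, if the wrist force passes 120 N, or if a joint passes its speed limit or range.

## Robot

A 7-joint arm with a two-finger parallel gripper is mounted at the origin on the work surface. World frame = base frame: x ahead of the robot, y to its left, z up, the work surface at z = 0. Lengths are in mm, angles in rad, forces in N, time in s.
With the tool pointing down it reaches from about 425 to 875 mm from the base axis. Payload 8.4 kg.
Tool frame: the origin (TCP) lies midway between the tips of the shut fingers; the grasp point (between the pads) lies 19 mm behind it; z points along the fingers, y is the line along which they close (so a half turn about z gives the same grasp; the last joint's range is limited). The gripper opens to 85 mm and grips with 20 to 120 N. Pads are 22 mm wide; open, the fingers measure 114 mm over their backs; the gripper's body (76 mm by 85 mm) begins 54 mm behind the grasp point. The pads swing forward as they close: fully open they stand 13 mm farther back than shut.
Start: joints at [1.061, 0.333, 0.04, 1.465, -0.013, 1.343, -0.059], TCP at [259.548, -595.902, 231.308] pointing down, gripper open.
Joint ranges: [-2.58, 2.58], [-0.38, 2.09], [-1.3, 1.39], [0.25, 2.4], [-1.5, 4.64], [0.08, 2.09], [-2.65, 2.65]. Speed limits (rad/s): [2.22, 2.22, 2.79, 2.79, 3.14, 3.14, 3.14].

## Interface

Orientations are given as a unit quaternion [w, x, y, z].
In Python, from workcell import arm gives the robot as it stands. The module is installed in compiled form; this text tells all that it offers.
- The arm moves only by the shell command python3 -m inch 'ROWS' [FORCE]. ROWS is JSON, a list that holds one entry, the list of rows, each a list of 5 numbers: the finger opening in m, from 0 to 0.0854, then the shift along the world's x, y, z in m, then the turn about the world's z in degrees. In form: [[[hand, tx, ty, tz, spin], ...]]. A call has exactly 8 rows; each row shifts and turns the commanded pose from where the row before left it; what a row does not reach is not made up. A row lasts 1/8 s, in which the tool goes at most 62.5 mm and 10.7 degrees, less where a joint would pass 70% of its speed; a pose out of reach is approached as far as the arm can. A call is refused whole if a number of a shift passes 0.0625 or a number of a turn 10.7, either way. A call with a gripper value outside its range is refused whole. The fingers move at their own pace and stop on an object; FORCE is the grip in N (left out, the last holds). Time passes only in rows, so rows that do not move let the fingers close, or fill a call up. It gives the time, the measured TCP pose, the force, the opening and the grip force at its end, in the units of the state.
- arm.sense(): the state, without advancing time (a new reading comes with each control period).
- arm.camera(name): name is "scene" or "top"; returns a dict with "color" (480x640x3 uint8, red, green, blue), "mtx" (3x3 intrinsics, pixels), "k1" (the pictures are not rectified: a ray, as slopes to the right and down, at radius r is drawn at 1 + k1 r^2 times it, then the intrinsics apply), "cam_to_world" (4x4, takes a point from camera to world coordinates). Camera axes: x right, y down, z forward; pixel columns grow to the right and rows downward; lengths in mm; the calibration is good to about 2 mm. A picture is of the moment at which its call begins. There is no depth.
- arm.hand_in(): hands the job in; it is judged then, once.
The state is a dict: "time_s": time; "joint_positions": joint angles; "joint_vel": joint speeds; "effort": joint torques, N m; "tool_pos": TCP position; "tcp_rot": TCP orientation; "wrist_force": force on the tool from outside, world axes, zero at the start; "moment": the same for the moment, N m; "finger_gap": finger opening in mm; "gripper_force": force on a finger pad.
Only numpy, scipy, OpenCV 4.12 (cv2) and the standard library are available. Lean on these libraries where they do the work, as an engineer would, in place of code of your own. Each camera call takes 0.05 s, during which the arm holds its last target. There are 200 camera calls.

## Working session

There is one attempt and no reset: what is moved stays moved. The work goes in short steps, Python scripts to look and compute and a shell command to move; the robot and the scene stay as the last step left them, time stands still between calls to the robot, and variables do not carry over. Pictures are saved under pics/ and viewed, at most 10 in all, crops included, and the job is handed in when it is done.

```bash
mkdir -p pics; cat > h.py <<'E'
import numpy as np, cv2
from workcell import arm
def snap(n,f):
    c=arm.camera(n); cv2.imwrite(f'pics/{f}.png',c['color'][:,:,::-1]); np.save(f'pics/{f}.npy',np.concatenate([np.array(c['mtx']).ravel(),[c['k1']],np.array(c['cam_to_world']).ravel()])); return c
def cal(f):
    a=np.load(f'pics/{f}.npy'); return a[:9].reshape(3,3),a[9],a[10:].reshape(4,4)
def ray(f,uv):
    M,k,T=cal(f); p=cv2.undistortPoints(np.array([[uv]],float),M,np.array([k,0,0,0,0.]))[0,0]
    return T[:3,3],T[:3,:3]@np.array([p[0],p[1],1])
def onz(f,uv,z):
    o,d=ray(f,uv); return o+d*(z-o[2])/d[2]
def tri(f1,u1,f2,u2):
    o1,d1=ray(f1,u1);o2,d2=ray(f2,u2); s=np.linalg.lstsq(np.c_[d1,-d2],o2-o1,rcond=None)[0]
    a=o1+d1*s[0];b=o2+d2*s[1]; return (a+b)/2,np.linalg.norm(a-b)
def proj(f,P):
    M,k,T=cal(f); p=np.linalg.inv(T)@np.append(P,1); x=p[:2]/p[2]; x=x*(1+k*(x@x)); return (M@np.append(x,1))[:2]
def crop(f,x,y,w,h,s,out):
    im=cv2.imread(f'pics/{f}.png')[y:y+h,x:x+w]; cv2.imwrite(f'pics/{out}.png',cv2.resize(im,None,fx=s,fy=s,interpolation=cv2.INTER_CUBIC))
E
python3 - <<'E'
from h import *
np.set_printoptions(precision=2,suppress=True)
for n in('scene','top'):
    c=snap(n,n+'0'); print(n,c['mtx'],c['k1'],c['cam_to_world'])
a=cv2.imread('pics/scene0.png');b=cv2.imread('pics/top0.png')
print(arm.sense())
E
```

```text
scene [[447.01   0.   315.81]
 [  0.   447.01 244.93]
 [  0.     0.     1.  ]] -0.07992277935226537 [[  -0.5     0.7    -0.52 1228.17]
 [   0.87    0.41   -0.28  403.52]
 [   0.02   -0.59   -0.81 1058.15]
 [   0.      0.      0.      1.  ]]
top [[592.66   0.   320.19]
 [  0.   592.66 239.8 ]
 [  0.     0.     1.  ]] 0.057974401965688614 [[  -0.01   -0.99    0.13  336.64]
 [  -1.      0.01    0.01   39.81]
 [  -0.01   -0.13   -0.99 1644.62]
 [   0.      0.      0.      1.  ]]
{'time_s': 0.1, 'joint_positions': array([ 1.06,  0.33,  0.04,  1.47, -0.01,  1.34, -0.06]), 'joint_vel': array([-0., -0., -0., -0., -0.,  0., -0.]), 'effort': array([  0.  , -66.  ,   1.37, -40.65,   0.02,   0.01,  -0.  ]), 'tool_pos': array([ 259.39, -595.56,  230.53]), 'tcp_rot': array([-0.  ,  0.98,  0.2 , -0.  ]), 'wrist_force': array([ 0.44, -0.1 , -0.11]), 'moment': array([0.01, 0.  , 0.08]), 'gripper_force': 0.0, 'finger_gap': 85.56860455523746}
```

View pics/top0.png

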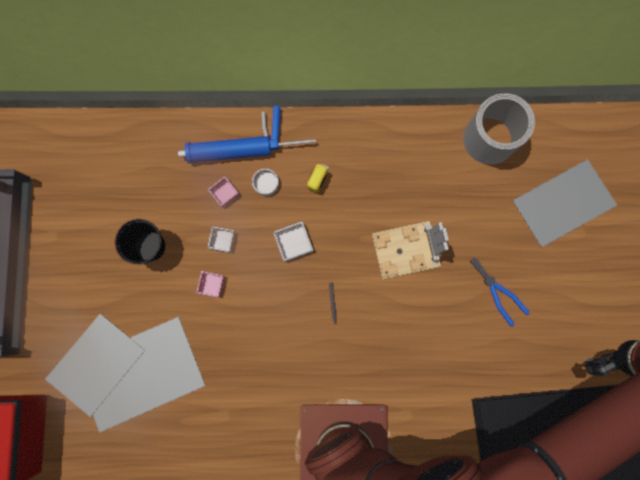

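View pics/scene0.png

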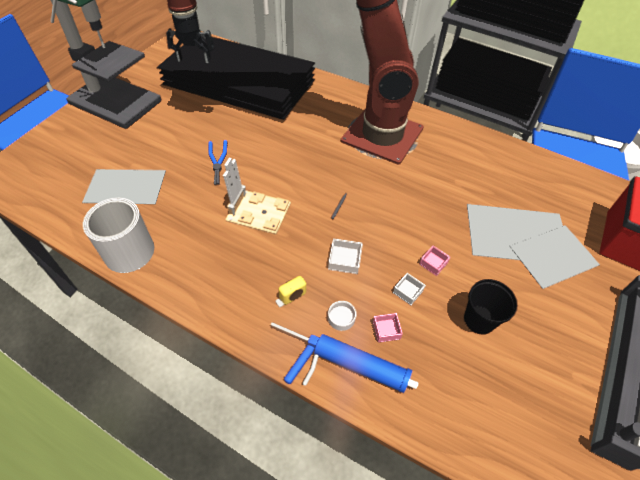

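Top view: candidates are the small metal square cap at (222,240), the large metal one at (294,242), pink lookalikes at (223,192) and (210,284), and the round cap at (266,182). The small metal cap at (222,240) top, which is (408,289) in the scene view, is the one. The jig is at (405,250) top and (262,210) scene. Close crops next.

```bash
python3 - <<'E'
from h import *
def C(f,x,y,w,h):
    im=cv2.imread(f'pics/{f}.png')[y:y+h,x:x+w]; return cv2.resize(im,(400,300),interpolation=cv2.INTER_CUBIC)
a=np.hstack([C('top0',202,225,40,30),C('scene0',388,274,40,30)])
b=np.hstack([C('top0',365,212,100,75),C('scene0',215,150,100,75)])
cv2.imwrite('pics/c0.png',np.vstack([a,b]))
E
```

```text
(no output)
```

View pics/c0.png

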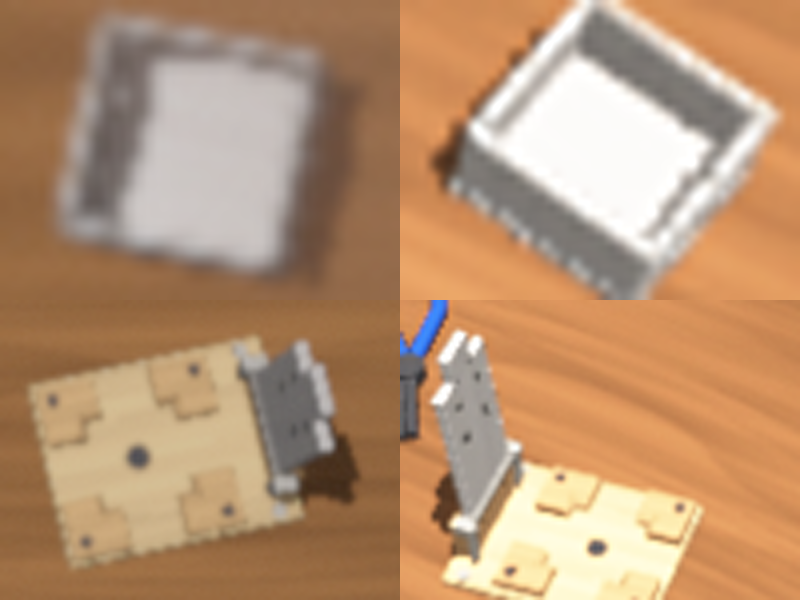

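```bash
python3 - <<'E'
from h import *
from scipy.optimize import least_squares as LS
np.set_printoptions(precision=1,suppress=True)
tc=np.array([[105,15],[325,50],[285,270],[60,235]])/10-.45+[202,225]
sc=(np.array([[590,-3],[775,118],[645,255],[472,130]])-[400,0])/10-.45+[388,274]
for p in tc: print('capT',onz('top0',p,32))
for p in sc: print('capS',onz('scene0',p,32))
print('tri centre',tri('top0',tc.mean(0),'scene0',sc.mean(0)))
tj=(np.array([[30,385],[72,568],[303,515],[258,338],[138,457]])-[0,300])/4-.4+[365,212]
sj=(np.array([[596,548],[703,508]])-[400,300])/4-.4+[215,150]
for p in tj: print('jigT',onz('top0',p,8))
for p in sj: print('jigS',onz('scene0',p,8))
print('hole tri',tri('top0',tj[4],'scene0',sj[0]))
T={n:onz('top0',p,0) for n,p in dict(pot=(140,243),large=(294,242),round=(266,182),tape=(318,178),punch=(333,302),snips=(490,281),pink1=(223,192),pink2=(210,284)).items()}
for k,v in T.items(): print(k,v)
E
```

```text
capT [594.7 356.   32. ]
capT [584.5 295.3  32. ]
capT [523.6 305.4  32. ]
capT [533.7 367.2  32. ]
capS [528.6 310.3  32. ]
capS [539.1 369.   32. ]
capS [595.8 354.6  32. ]
capS [583.7 299.3  32. ]
tri centre (array([559.5, 332.5,  27.5]), np.float64(1.4143563925743492))
jigT [575.8 -86.3   8. ]
jigT [ 448.1 -112.9    8. ]
jigT [ 483.7 -272.3    8. ]
jigT [ 607.6 -245.3    8. ]
jigT [ 524.8 -160.1    8. ]
jigS [ 526.7 -160.4    8. ]
jigS [ 450.3 -111.1    8. ]
hole tri (array([ 525.3, -160.8,    6.2]), np.float64(1.2066070992745845))
pot [553.4 562.1   0. ]
large [552.8 132.    0. ]
round [725.2 211.4   0. ]
tape [735.5  63.7   0. ]
punch [385.   24.3   0. ]
snips [ 440.4 -407.9    0. ]
pink1 [697.2 332.9   0. ]
pink2 [437.2 364.9   0. ]
```

```bash
python3 -m inch '[[[0.0854,0.025,0.057,0,3.5],[0.0854,0.025,0.057,0,3.5],[0.0854,0.025,0.057,0,3.5],[0.0854,0.025,0.057,0,3.5],[0.0854,0.025,0.057,0,3.5],[0.0854,0.025,0.057,0,3.5],[0.0854,0.025,0.057,0,3.5],[0.0854,0.02,0.057,0,3.5]]]' 20; python3 -m inch '[[[0.0854,0.013,0.057,0,3.5],[0.0854,0.013,0.057,0,3.5],[0.0854,0.013,0.057,0,3.5],[0.0854,0.013,0.057,0,3.5],[0.0854,0.013,0.057,0,3.5],[0.0854,0.013,0.057,0,3.5],[0.0854,0.013,0.057,0,3.5],[0.0854,0.013,0.057,0,3.5]]]'
```

```text
time_s: 1.1
tool_pos: [454.9, -137.9, 231.2]
tcp_rot: [0.0, 0.9, 0.436, -0.0]
wrist_force: [1.8, 0.6, -0.8]
finger_gap: 85.4
gripper_force: 0.0
time_s: 2.1
tool_pos: [558.9, 317.5, 230.9]
tcp_rot: [0.0, 0.768, 0.64, -0.0]
wrist_force: [0.8, -0.0, 1.0]
finger_gap: 85.1
gripper_force: 0.0
```

```bash
python3 -m inch '[[[0.0854,-0.001,0.005,-0.06,0],[0.0854,0,0,-0.06,0],[0.0854,0,0,-0.05,0],[0.0854,0,0,-0.03,0],[0.0854,0,0,-0.023,0],[0.0854,0,0,0,0],[0.05,0,0,0,0],[0.05,0,0,0,0]]]' 20; python3 -m inch '[[[0.05,0,0,0,0],[0.05,0,0,0,0],[0.05,0,0,0.01,0],[0.05,0,0,0.02,0],[0.05,0,0,0.03,0],[0.05,0,0,0.04,0],[0.05,0,0,0.0,0],[0.05,0,0,0,0]]]'; python3 - <<'E'
from h import *
snap('scene','s1');snap('top','t1')
def C(f,x,y,w,h):
    im=cv2.imread(f'pics/{f}.png')[y:y+h,x:x+w]; return cv2.resize(im,(400,400),interpolation=cv2.INTER_CUBIC)
cv2.imwrite('pics/c1.png',np.hstack([C('t1',180,190,100,100),C('s1',350,200,120,120)]))
E
```

```text
time_s: 3.1
tool_pos: [558.5, 321.8, 10.1]
tcp_rot: [0.0, 0.769, 0.64, 0.001]
wrist_force: [0.2, 0.6, 4.4]
finger_gap: 59.4
gripper_force: 22.4
time_s: 4.1
tool_pos: [557.6, 320.9, 108.8]
tcp_rot: [0.0, 0.769, 0.64, 0.0]
wrist_force: [0.6, -0.6, -1.4]
finger_gap: 59.8
gripper_force: 21.9
```

View pics/c1.png

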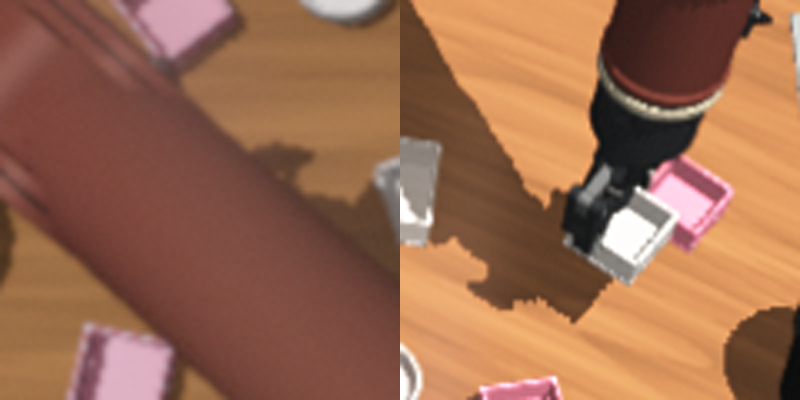

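```bash
python3 - <<'E'
from h import *
v=np.array([np.cos(np.radians(-10.4)),np.sin(np.radians(-10.4)),0]);u=np.array([-v[1],v[0],0]);g=np.array([557.6,320.9,0])
for tilt in (0,15,30):
  t=np.radians(tilt);pz=121
  for s in(-30,30):
    for a,h in((40,10),(40,-22),(-20,10),(-20,-22)):
      P=g+v*s+u*(a*np.cos(t)+h*np.sin(t))+np.array([0,0,pz-a*np.sin(t)+h*np.cos(t)])
      p=(proj('s1',P)-[350,200])*400/120+[400,0]; print(tilt,s,a,h,p.round())
E
```

```text
0 -30 40 10 [676. 211.]
0 -30 40 -22 [667. 234.]
0 -30 -20 10 [609. 169.]
0 -30 -20 -22 [602. 193.]
0 30 40 10 [634. 263.]
0 30 40 -22 [625. 285.]
0 30 -20 10 [566. 219.]
0 30 -20 -22 [559. 242.]
15 -30 40 10 [674. 220.]
15 -30 40 -22 [656. 236.]
15 -30 -20 10 [614. 168.]
15 -30 -20 -22 [598. 185.]
15 30 40 10 [632. 271.]
15 30 40 -22 [615. 287.]
15 30 -20 10 [571. 217.]
15 30 -20 -22 [555. 234.]
30 -30 40 10 [669. 227.]
30 -30 40 -22 [644. 235.]
30 -30 -20 10 [620. 168.]
30 -30 -20 -22 [596. 177.]
30 30 40 10 [627. 278.]
30 30 40 -22 [603. 285.]
30 30 -20 10 [577. 218.]
30 30 -20 -22 [553. 226.]
```

```bash
python3 -m inch '[[[0.05,-0.0063,-0.0495,0,2.8],[0.05,-0.0063,-0.0495,0,2.8],[0.05,-0.0063,-0.0495,0,2.8],[0.05,-0.0063,-0.0495,0,2.8],[0.05,-0.0063,-0.0495,0,2.8],[0.05,-0.0063,-0.0495,0,2.8],[0.05,-0.0063,-0.0495,0,2.8],[0.05,-0.0063,-0.0495,0,2.8]]]'; python3 -m inch '[[[0.05,0,0,-0.04,0],[0.05,0,0,-0.03,0],[0.05,0,0,-0.015,0],[0.05,0,0,-0.008,0],[0.05,0,0,0,0],[0.05,0,0,0,0],[0.05,0,0,0,0],[0.05,0,0,0,0]]]'
```

```text
time_s: 5.2
tool_pos: [506.2, -76.5, 107.7]
tcp_rot: [-0.001, 0.629, 0.777, -0.0]
wrist_force: [0.8, 0.2, -0.8]
finger_gap: 59.7
gripper_force: 22.0
time_s: 6.2
tool_pos: [507.4, -75.0, 15.8]
tcp_rot: [0.0, 0.63, 0.777, 0.0]
wrist_force: [-0.4, -0.2, -0.5]
finger_gap: 59.6
gripper_force: 22.0
```

```bash
python3 -m inch '[[[0.05,0,0,0.005,0],[0.05,0.0016,-0.0078,0,0],[0.05,0.0007,-0.0033,0.0032,0],[0.05,0.0008,-0.0039,0.0026,0],[0.05,0.0009,-0.0042,0.0018,0],[0.05,0.0009,-0.0044,0.0011,0],[0.05,0.001,-0.0046,0.0002,0],[0.05,0.001,-0.0046,-0.0006,0]]]';  python3 - <<'E'
from h import *
snap('scene','s2')
crop('s2',210,130,120,120,5,'c2')
E
```

```text
time_s: 7.2
tool_pos: [513.4, -105.7, 28.5]
tcp_rot: [-0.002, 0.629, 0.777, 0.0]
wrist_force: [-3.1, 8.3, 3.4]
finger_gap: 59.7
gripper_force: 22.5
```

View pics/c2.png

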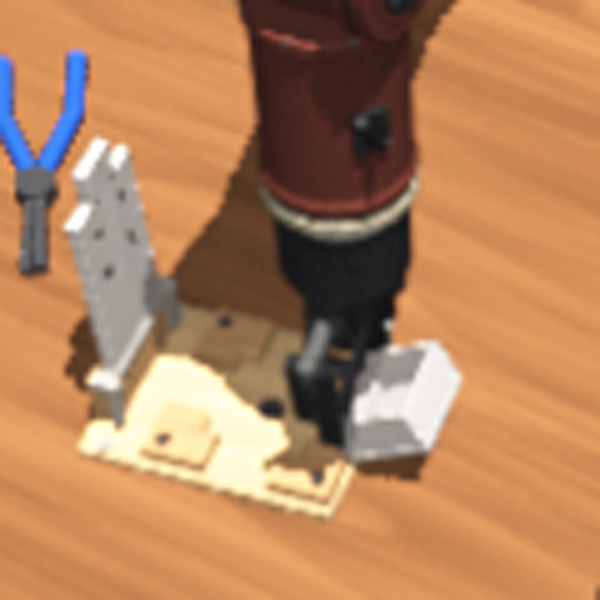

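The view shows the cap tilting over the jig's edge in the grip as intended (far wall up at crop (440,400)), with about 9 N on the tool. Continuing the arc.

```bash
python3 -m inch '[[[0.05,0.0009,-0.0044,-0.0013,0],[0.05,0.0009,-0.0041,-0.0022,0],[0.05,0.0008,-0.0036,-0.0028,0],[0.05,0.0006,-0.003,-0.001,0],[0.05,0.0006,-0.003,0,0],[0.05,0,0,0,0],[0.05,0,0,0,0],[0.05,0,0,0,0]]]';  python3 - <<'E'
from h import *
snap('scene','s3')
crop('s3',240,160,80,80,7,'c3')
E
```

```text
time_s: 8.25
tool_pos: [517.7, -124.9, 21.6]
tcp_rot: [-0.001, 0.63, 0.777, 0.0]
wrist_force: [-2.2, 3.9, 5.1]
finger_gap: 59.4
gripper_force: 22.2
```

View pics/c3.png

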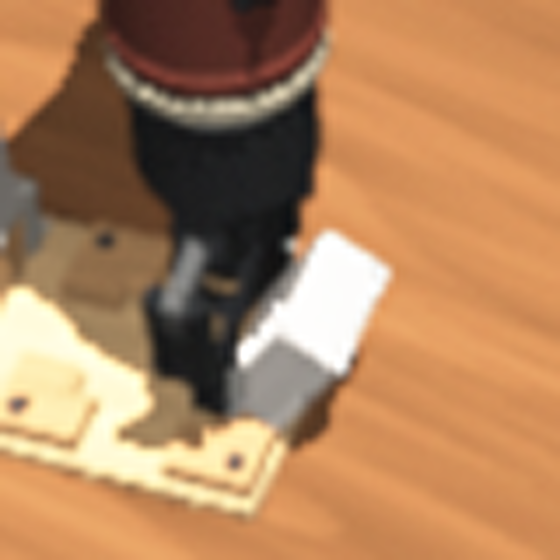

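```bash
cat >> h.py <<'E'
from scipy.optimize import least_squares
jx=np.array([.9785,.2062,0]);jy=np.array([-.2062,.9785,0]);JC=np.array([525.3,-160.8,0])
def capmodel(q): # q: y0,z0 of cap centre (mid height), tilt deg ; corner (sx, a (away +), h) 
    t=np.radians(q[2])
    return lambda s,a,h: JC+jx*(s*30)+jy*(q[0]+a*30*np.cos(t)-h*16*np.sin(t))+np.array([0,0,q[1]+a*30*np.sin(t)+h*16*np.cos(t)])
def fitcap(f,obs,q0):
    F=lambda q:np.concatenate([proj(f,capmodel(q)(*k))-p for k,p in obs])
    r=least_squares(F,q0); return r.x,np.abs(r.fun).max()
E
python3 - <<'E'
from h import *
for z in (60,90): 
  m=capmodel([85,45,z])
  for k in [(s,a,h) for s in(-1,1) for a in(-1,1) for h in(-1,1)]: print(z,k,((proj('s3',m(*k))-[240,160])*7).round())
E
```

```text
60 (-1, -1, -1) [369. 351.]
60 (-1, -1, 1) [308. 312.]
60 (-1, 1, -1) [433. 289.]
60 (-1, 1, 1) [370. 248.]
60 (1, -1, -1) [322. 453.]
60 (1, -1, 1) [260. 413.]
60 (1, 1, -1) [386. 392.]
60 (1, 1, 1) [321. 350.]
90 (-1, -1, -1) [406. 355.]
90 (-1, -1, 1) [337. 337.]
90 (-1, 1, -1) [404. 262.]
90 (-1, 1, 1) [332. 244.]
90 (1, -1, -1) [360. 457.]
90 (1, -1, 1) [289. 438.]
90 (1, 1, -1) [356. 366.]
90 (1, 1, 1) [283. 347.]
```

```bash
python3 - <<'E'
from h import *
S=lambda x,y:np.array([(x+.5)/7-.5+240,(y+.5)/7-.5+160])
q,e=fitcap('s3',[((-1,1,1),S(328,230)),((-1,1,-1),S(390,272)),((1,1,-1),S(342,375)),((1,-1,-1),S(270,432))],[80,40,60]);print(q,e)
t=np.radians(q[2]);m=capmodel(q)
for a,h in((-1,-1),(-1,1),(1,-1)):P=m(0,a,h)-JC;print(a,h,'jig y',P@jy,'z',P[2])
p=arm.sense()['tool_pos']-JC;print('tcp jig',p@jx,p@jy,p[2])
E
```

```text
[62.95959192 51.60793631 55.9710684 ] 0.1396258647824311
-1 -1 jig y 59.43018224370495 z 17.791499970888857
-1 1 jig y 32.9105311008363 z 35.69906656550889
1 -1 jig y 93.00622124278449 z 67.51680605942812
tcp jig -0.04218936877589208 36.639023404557015 21.58027450446903
```

The cap is at 56° tilt. I'll finish this quarter turn by pressing its lower corner on the free table while dragging toward the jig.

```bash
python3 -m inch '[[[0.05,0,0,0.015,0],[0.05,-0.003,0.014,0.01,0],[0.05,-0.006,0.03,0,0],[0.05,-0.006,0.03,0,0],[0.05,-0.001,0.006,-0.02,0],[0.05,0,0,-0.015,0],[0.05,0,0,-0.006,0],[0.05,0,0,0,0]]]';  python3 -m inch '[[[0.05,0,0,-0.001,0],[0.05,0.0008,-0.0035,-0.0012,0],[0.05,0.0008,-0.0035,-0.0012,0],[0.05,0.0008,-0.0035,-0.0012,0],[0.05,0.0008,-0.0035,-0.0012,0],[0.05,0.0008,-0.0035,-0.0012,0],[0.05,0,0,0,0],[0.05,0,0,0,0]]]'; python3 - <<'E'
from h import *
snap('scene','s4')
crop('s4',260,170,80,80,7,'c4')
p=arm.sense()['tool_pos']-JC;print('tcp jig',p@jx,p@jy,p[2])
E
```

```text
time_s: 9.3
tool_pos: [501.8, -46.3, 5.2]
tcp_rot: [-0.0, 0.63, 0.776, -0.0]
wrist_force: [0.4, 0.2, -0.5]
finger_gap: 59.2
gripper_force: 22.5
time_s: 10.3
tool_pos: [506.9, -62.7, -0.9]
tcp_rot: [0.001, 0.63, 0.777, 0.001]
wrist_force: [0.3, 3.0, 6.2]
finger_gap: 59.4
gripper_force: 23.3
tcp jig 2.193653333929472 99.77394544119771 -0.8783412695608055
```

View pics/c4.png

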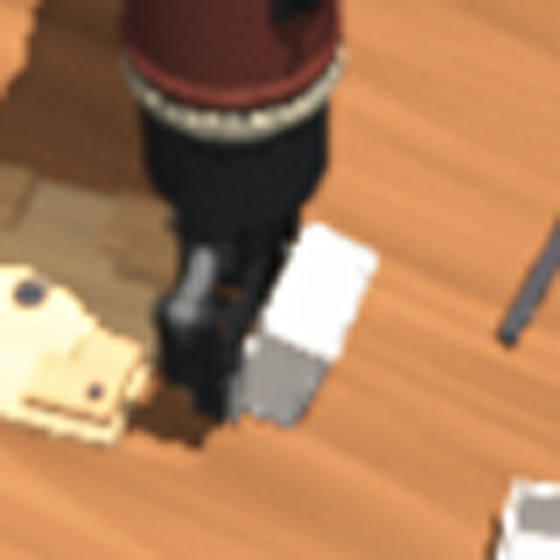

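```bash
python3 - <<'E'
from h import *
S=lambda x,y:np.array([(x+.5)/7-.5+260,(y+.5)/7-.5+170])
q,e=fitcap('s4',[((-1,1,1),S(318,224)),((-1,1,-1),S(378,265)),((1,1,-1),S(332,362)),((1,-1,-1),S(290,423)),((1,1,1),S(262,337))],[120,30,75]);print(q,e)
m=capmodel(q)
for a,h in((-1,-1),(-1,1),(1,-1)):P=m(0,a,h)-JC;print(a,h,'jig y',P@jy,'z',P[2])
E
```

```text
[125.41580079  29.74629924  68.75932282] 1.5582439997394317
-1 -1 jig y 129.45777871784807 z -4.012287804198933
-1 1 jig y 99.63221608054837 z 7.580876449123344
1 -1 jig y 151.1945419478241 z 51.911722033367894
```

```bash
python3 -m inch '[[[0.05,0.0008,-0.0035,-0.001,0],[0.05,0.0008,-0.0035,-0.001,0],[0.05,0.0008,-0.0035,-0.001,0],[0.05,0.0008,-0.0035,-0.0,0],[0.05,0,0,0,0],[0.062,0,0,0,0],[0.066,0,0,0,0],[0.0854,0,0,0,0]]]'; python3 -m inch '[[[0.0854,0,0,0,0],[0.0854,0,0,0,0],[0.0854,0,0,0.03,0],[0.0854,0,0,0.06,0],[0.0854,0,0,0.06,0],[0.0854,0.02,-0.04,0.04,0],[0.0854,0.04,-0.04,0,0],[0.0854,0.02,-0.04,0.0,0]]]';python3 - <<'E'
from h import *
snap('scene','s5');snap('top','t5')
def C(f,x,y,w,h):
    im=cv2.imread(f'pics/{f}.png')[y:y+h,x:x+w]; return cv2.resize(im,(400,400),interpolation=cv2.INTER_CUBIC)
cv2.imwrite('pics/c5.png',np.hstack([C('t5',320,215,60,60),C('s5',260,170,80,80)]))
p=arm.sense()['tool_pos'];print(p)
E
```

```text
time_s: 11.35
tool_pos: [509.0, -77.5, -4.8]
tcp_rot: [-0.0, 0.63, 0.777, -0.0]
wrist_force: [-0.6, -1.0, 0.4]
finger_gap: 81.8
gripper_force: 0.0
time_s: 12.35
tool_pos: [590.6, -198.7, 185.9]
tcp_rot: [0.001, 0.63, 0.777, 0.0]
wrist_force: [0.8, 0.1, -0.2]
finger_gap: 85.0
gripper_force: 0.0
[ 589.57465286 -203.05756833  184.18484489]
```

View pics/c5.png

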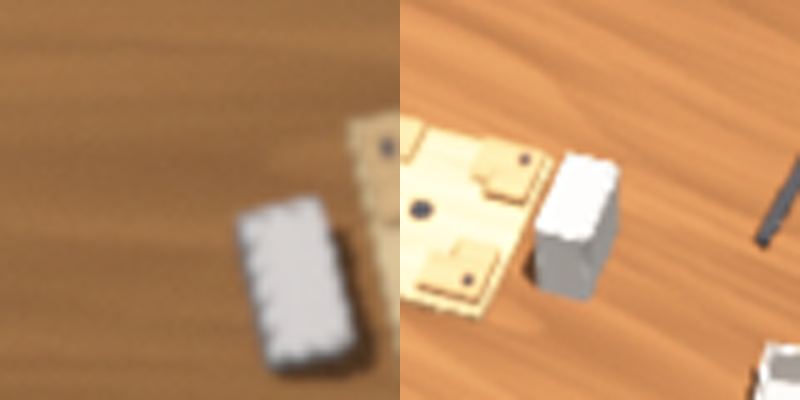

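The cap now stands on its side: top face at t5 crop (238,215)–(355,345), next to the jig's +y edge.

```bash
python3 - <<'E'
from h import *
np.set_printoptions(precision=1,suppress=True)
T=(np.array([[238,215],[320,195],[355,345],[270,370]])+.5)*60/400-.5+[320,215]
Sc=(np.array([[568,152],[618,175],[585,240],[537,232]])-[399.5,-.5])*80/400-.5+[260,170]
for f,A in(('t5',T),('s5',Sc)):
    P=np.array([onz(f,p,60) for p in A]); Q=P-JC; print(f,np.c_[Q@jx,Q@jy]); m=Q.mean(0); print('centre jig',m@jx,m@jy,P.mean(0))
    e=P[2]-P[1]; print('long edge',np.degrees(np.arctan2(e[1],e[0])),np.linalg.norm(e)); e=P[3]-P[0]; print(np.degrees(np.arctan2(e[1],e[0])),np.linalg.norm(e))
print(tri('t5',T.mean(0),'s5',Sc.mean(0)))
p=arm.sense()['tool_pos']-JC;print('tcp jig',p@jx,p@jy,p[2])
E
```

```text
t5 [[ 30.8 120.6]
 [ 31.7  86.5]
 [-30.5  86.4]
 [-33.1 121.9]]
centre jig -0.3026045401175388 103.85916728392118 [503.6 -59.2  60. ]
long edge -167.94206609348294 62.20579393374145
-169.2350612945511 63.90240329724705
s5 [[-28.9  87. ]
 [-21.2 121.1]
 [ 32.  119. ]
 [ 35.2  90.6]]
centre jig 4.266129426232759 104.4175110801507 [507.9 -57.7  60. ]
long edge 9.662083848431342 53.23631170232776
15.17436131267344 64.17982383544144
(array([504.2, -59.9,  54.5]), np.float64(0.617533807691276))
tcp jig 54.179237236652455 -54.60246403625996 184.18484489046764
```

```bash
python3 -m inch '[[[0.0854,-0.028,0.05,0,0],[0.0854,-0.028,0.05,0,0],[0.0854,-0.028,0.048,0,0],[0.0854,-0.001,0,-0.04,0],[0.0854,0,0,-0.05,0],[0.0854,0,0,-0.04,0],[0.0854,0,0,-0.029,0],[0.0854,0,0,0,0]]]' 20; python3 -m inch '[[[0.05,0,0,0,0],[0.05,0,0,0,0],[0.05,0,0,0,0],[0.05,0,0,0,0],[0.05,0,0,0,0],[0.05,0,0,0.004,0],[0.05,0,0,0.004,0],[0.05,0,0,0,0]]]'; python3 - <<'E'
from h import *
p=arm.sense()['tool_pos']-JC;print('tcp jig',p@jx,p@jy,p[2])
E
```

```text
time_s: 13.45
tool_pos: [502.2, -48.7, 24.6]
tcp_rot: [-0.002, 0.629, 0.777, -0.001]
wrist_force: [0.4, -0.2, 1.6]
finger_gap: 84.9
gripper_force: 0.0
time_s: 14.45
tool_pos: [504.2, -49.4, 34.7]
tcp_rot: [0.0, 0.63, 0.777, 0.0]
wrist_force: [-0.1, -0.6, -0.8]
finger_gap: 59.5
gripper_force: 22.1
tcp jig 2.358705363138629 113.31559657141737 34.718991725417546
```

```bash
python3 -m inch '[[[0.05,0.0031,-0.0147,0,0],[0.05,0.0026,-0.0122,0,0],[0.05,0.0013,-0.0064,0.0035,0],[0.05,0.0014,-0.0068,0.0025,0],[0.05,0.0015,-0.0071,0.0014,0],[0.05,0.0015,-0.0073,0,0],[0.05,0.0015,-0.0072,-0.0013,0],[0.05,0.0015,-0.0069,-0.0024,0]]]';  python3 - <<'E'
from h import *
snap('scene','s6')
crop('s6',240,150,80,80,7,'c6')
p=arm.sense()['tool_pos']-JC;print('tcp jig',p@jx,p@jy,p[2])
E
```

```text
time_s: 15.45
tool_pos: [518.5, -117.9, 38.5]
tcp_rot: [-0.0, 0.63, 0.777, -0.0]
wrist_force: [-3.7, 3.2, 5.4]
finger_gap: 59.5
gripper_force: 23.9
tcp jig 2.0217653996691913 42.31065376692423 38.12595190845817
```

View pics/c6.png

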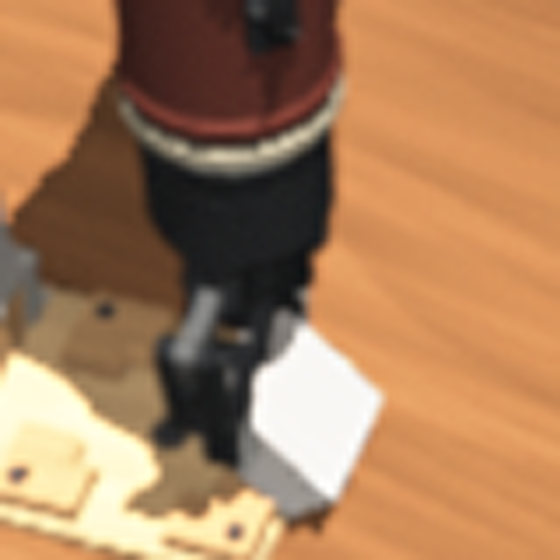

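```bash
python3 - <<'E'
from h import *
S=lambda x,y:np.array([(x+.5)/7-.5+240,(y+.5)/7-.5+150])
q,e=fitcap('s6',[((-1,1,-1),S(292,318)),((-1,-1,-1),S(382,400)),((1,-1,-1),S(333,502)),((1,1,-1),S(250,408))],[60,40,140]);print(q,e)
m=capmodel(q)
for a,h in((-1,-1),(-1,1),(1,-1),(1,1)):P=m(0,a,h)-JC;print(a,h,'jig y',P@jy,'z',P[2])
E
```

```text
[ 57.44682877  40.24104429 129.13937329] 1.2130814489023294
-1 -1 jig y 88.79118800015345 z 27.07200269974542
-1 1 jig y 63.972056785280465 z 6.873316219083771
1 -1 jig y 50.91938216760525 z 73.6087723526543
1 1 jig y 26.10025095273223 z 53.410085871992656
```

```bash
python3 -m inch '[[[0.05,0.0013,-0.0062,-0.002,0],[0.05,0.0013,-0.0062,-0.003,0],[0.05,0.0012,-0.0059,-0.004,0],[0.05,0.0012,-0.0059,-0.005,0],[0.05,0,0,0,0],[0.05,0,0,0,0],[0.05,0,0,0,0],[0.05,0,0,0,0]]]';  python3 - <<'E'
from h import *
snap('scene','s7')
crop('s7',240,150,80,80,7,'c7')
p=arm.sense()['tool_pos']-JC;print('tcp jig',p@jx,p@jy,p[2])
E
```

```text
time_s: 16.5
tool_pos: [523.6, -142.5, 24.2]
tcp_rot: [0.0, 0.63, 0.777, -0.0]
wrist_force: [-0.1, -0.7, 0.9]
finger_gap: 59.7
gripper_force: 24.2
tcp jig 2.091859808923838 18.33322785935701 24.19323812756291
```

View pics/c7.png

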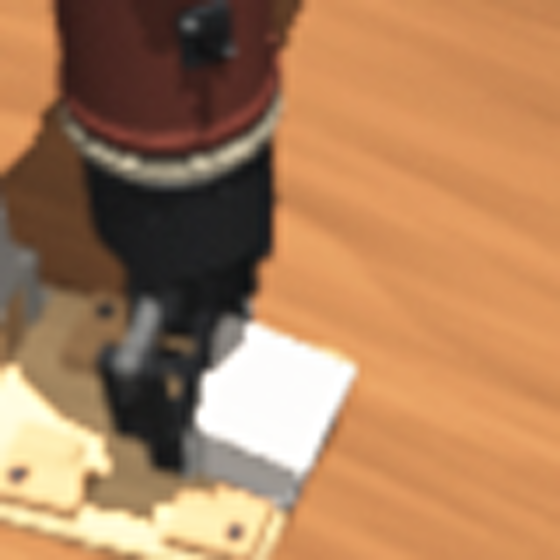

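```bash
python3 - <<'E'
from h import *
S=lambda x,y:np.array([(x+.5)/7-.5+240,(y+.5)/7-.5+150])
q,e=fitcap('s7',[((-1,1,-1),S(246,318)),((-1,-1,-1),S(357,368)),((1,-1,-1),S(302,470)),((1,-1,1),S(290,505))],[50,35,165]);print(q,e)
m=capmodel(q)
for a,h in((-1,-1),(-1,1),(1,-1),(1,1)):P=m(0,a,h)-JC;print(a,h,'jig y',P@jy,'z',P[2])
E
```

```text
[ 45.27699687  39.38889355 161.44510385] 1.870501155491013
-1 -1 jig y 78.80746108003179 z 45.01080730870753
-1 1 jig y 68.62483796316425 z 14.674192764600477
1 -1 jig y 21.927407184881407 z 64.10359433455159
1 1 jig y 11.744784068013882 z 33.76697979044454
```

```bash
python3 -m inch '[[[0.05,0,0,0.02,0],[0.05,-0.0093,0.044,0,0],[0.05,-0.0093,0.044,0,0],[0.05,0,0,-0.02,0],[0.05,0,0,-0.012,0],[0.05,0,0,-0.003,0],[0.05,0,0,-0.0025,0],[0.05,0,0,-0.0025,0]]]'; python3 -m inch '[[[0.05,0,0,-0.0025,0],[0.05,0,0,-0.0025,0],[0.05,0,0,-0.002,0],[0.05,0,0,-0.0005,0],[0.05,0,0,0,0],[0.062,0,0,0,0],[0.066,0,0,0,0],[0.0854,0,0,0,0]]]'; python3 - <<'E'
from h import *
p=arm.sense()['tool_pos']-JC;print('tcp jig',p@jx,p@jy,p[2])
E
```

```text
time_s: 17.55
tool_pos: [505.5, -56.2, 4.7]
tcp_rot: [0.001, 0.631, 0.776, -0.001]
wrist_force: [-2.0, -5.7, 9.5]
finger_gap: 59.9
gripper_force: 25.9
time_s: 18.55
tool_pos: [504.8, -54.1, -3.6]
tcp_rot: [-0.0, 0.63, 0.777, -0.0]
wrist_force: [0.5, -0.2, -0.1]
finger_gap: 81.8
gripper_force: 0.0
tcp jig 1.9040951353957318 108.67646340670991 -3.5989854382596635
```

```bash
python3 -m inch '[[[0.0854,0,0,0.02,0],[0.0854,0,0,0.05,0],[0.0854,0,0,0.06,0],[0.0854,0,0,0.06,0],[0.0854,0.03,-0.05,0.005,0],[0.0854,0.03,-0.05,0,0],[0.0854,0.02,-0.04,0.0,0],[0.0854,0,0,0,0]]]';python3 - <<'E'
from h import *
np.set_printoptions(precision=1,suppress=True)
snap('scene','s8');snap('top','t8')
for f in('t8','s8'):
    c=proj(f,JC+jx*2+jy*130+np.array([0,0,32])).round().astype(int); r=26
    im=cv2.imread(f'pics/{f}.png')[c[1]-r:c[1]+r,c[0]-r:c[0]+r]; im=cv2.resize(im,None,fx=8,fy=8,interpolation=cv2.INTER_CUBIC)
    hsv=cv2.cvtColor(im,cv2.COLOR_BGR2HSV)
    for vmin in(90,200):
        k=((hsv[...,1]<60)&(hsv[...,2]>vmin)).astype(np.uint8)
        n,L,st,ce=cv2.connectedComponentsWithStats(k)
        for i in range(1,n):
            if st[i,4]<2500: continue
            cn=max(cv2.findContours((L==i).astype(np.uint8),0,2)[0],key=cv2.contourArea)
            b=cv2.boxPoints(cv2.minAreaRect(cn)); P=np.array([onz(f,(p+.5)/8-.5+c-r,32) for p in b]); Q=P-JC
            e=[np.linalg.norm(P[j]-P[j-1]) for j in range(4)]; m=Q.mean(0)
            print(f,vmin,'box jig',m@jx,m@jy,'edges',np.array(e[:2]),'ang',np.degrees(np.arctan2(*(P[1]-P[0])[1::-1]))%90,'fill',st[i,4]/cv2.contourArea(b.astype(np.float32)))
E
```

```text
time_s: 19.55
tool_pos: [585.2, -197.9, 192.1]
tcp_rot: [0.0, 0.632, 0.775, 0.0]
wrist_force: [-0.2, 0.1, 0.0]
finger_gap: 85.6
gripper_force: 0.0
t8 90 box jig -0.3473930419984512 129.8794262085451 edges [65.9 65.6] ang 12.355368436857958 fill 0.9568705821858136
t8 200 box jig 1.3366922128856125 130.40661673728079 edges [57.  56.3] ang 12.063178923465472 fill 0.9514706870607003
s8 90 box jig 12.760013343528485 132.22884319176276 edges [69.1 85. ] ang 20.21134123828338 fill 0.8915124460005175
s8 90 box jig 19.61572244518269 60.67001648413746 edges [22.5 38.6] ang 19.107163243716457 fill 0.670093353604877
s8 200 box jig 3.2551574936354655 130.05617070489706 edges [67.7 65.9] ang 19.994828815890543 fill 0.8879215924161391
s8 200 box jig 19.61572244518269 60.67001648413746 edges [22.5 38.6] ang 19.107163243716457 fill 0.670093353604877
```

```bash
python3 -m inch '[[[0.0854,-0.0283,0.0537,0,0],[0.0854,-0.0283,0.0537,0,0],[0.0854,-0.0283,0.0537,0,0],[0.0854,0,0,-0.04,0],[0.0854,0,0,-0.06,0],[0.0854,0,0,-0.05,0],[0.0854,0,0,-0.0414,0],[0.0854,0,0,0,0]]]' 25;python3 -m inch '[[[0.0854,0,0,0,0],[0.05,0,0,0,0],[0.05,0,0,0,0],[0.05,0,0,0,0],[0.05,0,0,0,0],[0.05,0,0,0,0],[0.05,0,0,0.02,0],[0.05,0,0,0.02,0]]]'; python3 - <<'E'
from h import *
p=arm.sense()['tool_pos']-JC;print('tcp jig',p@jx,p@jy,p[2])
E
```

```text
time_s: 20.65
tool_pos: [497.4, -31.5, -1.3]
tcp_rot: [-0.002, 0.629, 0.778, -0.001]
wrist_force: [-0.7, 0.9, 0.8]
finger_gap: 84.9
gripper_force: 0.0
time_s: 21.65
tool_pos: [500.3, -32.9, 42.0]
tcp_rot: [0.0, 0.63, 0.777, 0.0]
wrist_force: [0.3, -0.1, -1.2]
finger_gap: 59.5
gripper_force: 28.6
tcp jig 1.8653570346144974 130.3165369915959 42.01136812435688
```

```bash
python3 -m inch '[[[0.05,0.005,-0.0258,0,0],[0.05,0.005,-0.0258,0,0],[0.05,0.005,-0.0258,0,0],[0.05,0.005,-0.0258,0,0],[0.05,0.005,-0.0247,0,0],[0.05,0,0,-0.01,0],[0.05,0,0,-0.008,0],[0.05,0,0,0,0]]]';python3 -m inch '[[[0.05,0,0,-0.003,0],[0.05,0,0,-0.002,0],[0.05,0,0,-0.002,0],[0.05,0,0,-0.002,0],[0.05,0,0,-0.001,0],[0.05,0,0,-0.001,0],[0.05,0,0,0,0],[0.05,0,0,0,0]]]'; python3 - <<'E'
from h import *
s=arm.sense();p=s['tool_pos']-JC;print('tcp jig',p@jx,p@jy,p[2],s['wrist_force'],s['moment'])
E
```

```text
time_s: 22.65
tool_pos: [524.4, -159.7, 21.7]
tcp_rot: [-0.001, 0.629, 0.777, -0.0]
wrist_force: [0.1, -0.1, -0.9]
finger_gap: 59.6
gripper_force: 28.7
time_s: 23.65
tool_pos: [525.6, -160.8, 11.3]
tcp_rot: [0.0, 0.63, 0.777, 0.0]
wrist_force: [4.9, 1.1, -1.3]
finger_gap: 59.6
gripper_force: 28.5
tcp jig 0.31081350836558164 -0.028394747654494165 11.254483344735128 [ 4.88751145  1.06454122 -1.29220605] [ 0.15735005 -1.25673171  0.11774352]
```

```bash
python3 -m inch '[[[0.05,0.001,0.0002,0,0],[0.05,0,0,0,0],[0.05,0,0,-0.001,0],[0.05,0,0,-0.001,0],[0.05,0,0,-0.001,0],[0.05,0,0,0,0],[0.05,0,0,0,0],[0.05,0,0,0,0]]]'; python3 - <<'E'
from h import *
s=arm.sense();p=s['tool_pos']-JC;print('tcp jig',p@jx,p@jy,p[2],s['wrist_force'],s['moment'])
E
```

```text
time_s: 24.65
tool_pos: [525.7, -160.8, 9.9]
tcp_rot: [0.0, 0.63, 0.777, -0.001]
wrist_force: [-10.3, 2.3, 26.4]
finger_gap: 59.8
gripper_force: 31.9
tcp jig 0.3853988697658689 -0.12368734392215067 9.875549983878164 [-10.30423645   2.27220081  26.37413495] [0.56094346 1.68477    0.02920551]
```

```bash
python3 -m inch '[[[0.05,-0.0007,-0.0002,0.0015,0],[0.05,0,0,0,0],[0.062,0,0,0,0],[0.066,0,0,0,0],[0.075,0,0,0,0],[0.0854,0,0,0,0],[0.0854,0,0,0.03,0],[0.0854,0,0,0.06,0]]]'; python3 -m inch '[[[0.0854,0,0,0.06,0],[0.0854,-0.006,0.03,0.03,0],[0.0854,-0.012,0.06,0,0],[0.0854,-0.012,0.06,0,0],[0.0854,-0.012,0.06,0,0],[0.0854,0,0.05,0,0],[0.0854,0,0,0,0],[0.0854,0,0,0,0]]]';python3 - <<'E'
from h import *
np.set_printoptions(precision=1,suppress=True)
print(arm.sense()['tool_pos'],arm.sense()['wrist_force'])
snap('scene','s9');snap('top','t9')
P=[]
for f in('t9','s9'):
    c=proj(f,JC+np.array([0,0,40])).round().astype(int); r=26
    im=cv2.imread(f'pics/{f}.png')[c[1]-r:c[1]+r,c[0]-r:c[0]+r]; im=cv2.resize(im,None,fx=8,fy=8,interpolation=cv2.INTER_CUBIC)
    hsv=cv2.cvtColor(im,cv2.COLOR_BGR2HSV)
    for vmin,sm in((200,40),(215,60),(180,60)):
        k=((hsv[...,1]<sm)&(hsv[...,2]>vmin)).astype(np.uint8)
        n,L,st,ce=cv2.connectedComponentsWithStats(k)
        for i in range(1,n):
            if st[i,4]<8000: continue
            cn=max(cv2.findContours((L==i).astype(np.uint8),0,2)[0],key=cv2.contourArea)
            ap=cv2.approxPolyDP(cn,15,True)[:,0]
            b=np.array([onz(f,(p+.5)/8-.5+c-r,40) for p in ap])-JC
            u=(ce[i]+.5)/8-.5+c-r; q=onz(f,u,40)-JC
            P.append((f,u)); print(f,vmin,'centroid jig',q@jx,q@jy,'poly',np.c_[b@jx,b@jy].round(1).tolist())
t=[u for f,u in P if f=='t9'];s=[u for f,u in P if f=='s9']
if t and s: print(tri('t9',t[0],'s9',s[0]))
E
```

```text
time_s: 25.65
tool_pos: [523.4, -160.5, 98.5]
tcp_rot: [-0.003, 0.63, 0.777, -0.001]
wrist_force: [-0.3, -1.4, 0.4]
finger_gap: 85.6
gripper_force: 0.0
time_s: 26.65
tool_pos: [483.2, 98.4, 189.4]
tcp_rot: [-0.0, 0.63, 0.777, -0.0]
wrist_force: [0.2, 0.1, -0.1]
finger_gap: 85.5
gripper_force: 0.0
[483.2  98.4 189.4] [ 0.2  0.1 -0.1]
t9 200 centroid jig -0.9684870360505128 0.7165931431899702 poly [[24.4, -26.1], [28.6, 22.1], [17.7, 28.4], [-29.3, 27.6], [-28.6, -25.3]]
t9 180 centroid jig -0.7887655045603716 -0.43786297032987864 poly [[27.5, -29.6], [29.6, 25.0], [-30.4, 28.9], [-29.0, -30.4]]
s9 200 centroid jig 6.002012572539831 -13.89461420035699 poly [[46.3, -66.1], [53.4, -53.7], [35.7, -46.8], [32.8, 31.0], [-30.0, 30.0], [-31.2, -31.1], [4.9, -29.7], [10.0, -38.6], [-24.8, -61.6]]
s9 215 centroid jig 6.550988803012137 -19.181421676399477 poly [[-35.2, -73.2], [-12.7, -63.5], [42.7, -67.7], [80.4, -51.1], [39.9, -47.0], [31.3, 30.8], [-33.4, 29.1], [-33.2, -31.5], [3.5, -30.3], [8.5, -40.5], [-0.2, -49.5], [-32.2, -49.3]]
s9 180 centroid jig 6.866475104069749 -18.31665869170513 poly [[-36.3, -74.9], [-12.7, -63.5], [42.7, -67.7], [80.4, -51.1], [39.9, -47.0], [32.9, 32.2], [-33.4, 29.1], [-33.2, -31.5], [3.5, -30.3], [8.5, -40.5], [-0.2, -49.5], [-32.2, -49.3]]
(array([ 528.6, -167.8,   36.2]), np.float64(15.797353114843716))
```

```bash
python3 -m inch '[[[0,0.0084,-0.0518,0,0],[0,0.0084,-0.0518,0,0],[0,0.0084,-0.0518,0,0],[0,0.0084,-0.0518,-0.02,0],[0,0.0085,-0.052,-0.05,0],[0,0,0,-0.05,0],[0,0,0,-0.0204,0],[0,0,0,0,0]]]';python3 -m inch '[[[0,0,0,-0.003,0],[0,0,0,-0.002,0],[0,0,0,-0.001,0],[0,0,0,-0.001,0],[0,0,0,-0.001,0],[0,0,0,-0.001,0],[0,0,0,0,0],[0,0,0,0,0]]]'
```

```text
time_s: 27.75
tool_pos: [523.4, -152.6, 55.6]
tcp_rot: [-0.001, 0.63, 0.777, -0.0]
wrist_force: [-0.6, -0.1, 0.8]
finger_gap: 0.0
gripper_force: 0.0
time_s: 28.75
tool_pos: [524.2, -152.9, 47.2]
tcp_rot: [-0.0, 0.63, 0.777, -0.0]
wrist_force: [0.2, -0.5, 0.9]
finger_gap: -0.1
gripper_force: 0.0
```

```bash
python3 -m inch '[[[0,0.001,-0.005,-0.003,0],[0,0,-0.003,-0.002,0],[0,0,0,-0.001,0],[0,0,0,-0.001,0],[0,0,0,-0.0005,0],[0,0,0,-0.0005,0],[0,0,0,0,0],[0,0,0,0,0]]]'
```

```text
time_s: 29.75
tool_pos: [525.2, -160.8, 40.1]
tcp_rot: [0.0, 0.63, 0.777, -0.0]
wrist_force: [-5.3, 1.1, 12.0]
finger_gap: 0.2
gripper_force: 5.9
```

Contact at z = 40.1 mm with 12 N confirms the cap is fully home. Now I'll go behind the leaf.

```bash
python3 -m inch '[[[0,0,0,0.05,0],[0,0,0,0.06,0],[0,0,0,0.06,0],[0,0,0,0.04,0],[0,0.0113,-0.0538,0,0],[0,0.0113,-0.0538,0,0],[0,0.0114,-0.0539,0,0],[0,0,0,0,0]]]';python3 -m inch '[[[0,0,0,0,0],[0,0,0,-0.04,0],[0,0,0,-0.04,0],[0,0,0,0,0],[0,-0.0015,0.007,0,0],[0,-0.0021,0.01,0,0],[0,-0.0021,0.01,0,0],[0,0,0,0,0]]]'; python3 - <<'E'
from h import *
s=arm.sense();p=s['tool_pos']-JC;print('tcp jig',p@jx,p@jy,p[2],s['wrist_force'])
E
```

```text
time_s: 30.75
tool_pos: [558.0, -327.7, 247.5]
tcp_rot: [-0.001, 0.632, 0.775, -0.001]
wrist_force: [0.0, 0.4, 0.2]
finger_gap: -0.5
gripper_force: 0.0
time_s: 31.75
tool_pos: [553.8, -294.1, 170.1]
tcp_rot: [0.0, 0.629, 0.777, 0.0]
wrist_force: [1.0, -0.4, 0.0]
finger_gap: -0.2
gripper_force: 0.0
tcp jig 0.3968241151720342 -136.2848856832143 170.06714937965768 [ 0.95024299 -0.43140621  0.01624721]
```

```bash
python3 -m inch '[[[0,0,0,-0.008,0],[0,-0.0018,0.0086,0,0],[0,-0.0018,0.0086,0,0],[0,-0.0018,0.0086,0,0],[0,-0.0018,0.0086,0,0],[0,-0.0041,0.0197,-0.001,0],[0,-0.004,0.019,-0.0045,0],[0,-0.0038,0.0181,-0.0079,0]]]';python3 -m inch '[[[0,-0.0035,0.0164,-0.0109,0],[0,-0.003,0.0144,-0.0137,0],[0,-0.0025,0.0118,-0.016,0],[0,-0.0019,0.0089,-0.0179,0],[0,-0.0012,0.0058,-0.0192,0],[0,-0.0005,0.0023,-0.010,0],[0,0,0,-0.006,0],[0,0,0,0,0]]]'; python3 - <<'E'
from h import *
s=arm.sense();p=s['tool_pos']-JC;print('tcp jig',p@jx,p@jy,p[2],s['wrist_force'])
E
```

```text
time_s: 32.75
tool_pos: [534.2, -202.4, 147.6]
tcp_rot: [0.0, 0.629, 0.777, 0.0]
wrist_force: [1.3, -0.9, -0.2]
finger_gap: 0.2
gripper_force: 0.5
time_s: 33.75
tool_pos: [521.7, -144.8, 53.8]
tcp_rot: [-0.0, 0.63, 0.777, -0.0]
wrist_force: [1.2, 0.3, 0.8]
finger_gap: -0.2
gripper_force: 0.0
tcp jig -0.22146521436926392 16.395034350459206 53.79219575361642 [1.17061245 0.25779851 0.81821496]
```

```bash
python3 -m inch '[[[0,0,0,-0.0015,0],[0,0,0,-0.001,0],[0,0,0,-0.001,0],[0,0,0,-0.001,0],[0,0,0,-0.0005,0],[0,0,0,-0.0005,0],[0,0,0,0,0],[0,0,0,0,0]]]'; python3 - <<'E'
from h import *
s=arm.sense();p=s['tool_pos']-JC;print('tcp jig',p@jx,p@jy,p[2],s['wrist_force'])
E
```

```text
time_s: 34.75
tool_pos: [522.2, -144.7, 50.8]
tcp_rot: [0.001, 0.63, 0.777, -0.001]
wrist_force: [-9.1, 1.7, 25.6]
finger_gap: 0.2
gripper_force: 12.6
tcp jig 0.308009974073443 16.341991394308927 50.8145225115586 [-9.06851283  1.73297361 25.61907299]
```

```bash
python3 -m inch '[[[0.0,0,0,0.01,0],[0.0,0,0,0.04,0],[0.0,0,0,0.06,0],[0.0,0,0,0.06,0],[0.0,0.0,0.05,0.02,0],[0.0,0,0.06,0,0],[0.0,0,0.06,0,0],[0.0,0,0.05,0,0]]]';python3 - <<'E'
from h import *
np.set_printoptions(precision=1,suppress=True)
snap('scene','s10');snap('top','t10')
for f in('t10','s10'):
    im=cv2.imread(f'pics/{f}.png');hsv=cv2.cvtColor(im,cv2.COLOR_BGR2HSV)
    k=((hsv[...,1]<50)&(hsv[...,2]>80)).astype(np.uint8)
    c=proj(f,JC-jy*20+np.array([0,0,51])).round().astype(int)
    n,L,st,ce=cv2.connectedComponentsWithStats(k); i=L[c[1],c[0]]
    if i==0: print(f,'none',hsv[c[1],c[0]]); continue
    cn=max(cv2.findContours((L==i).astype(np.uint8),0,2)[0],key=cv2.contourArea)
    b=np.array([onz(f,p,51) for p in cv2.approxPolyDP(cn,2,True)[:,0]])-JC; print(f,st[i,4],np.c_[b@jx,b@jy].round().tolist())
a=cv2.imread('pics/t0.png') if 0 else cv2.imread('pics/top0.png');d=cv2.absdiff(a,cv2.imread('pics/t10.png')).max(2)
for nme,(x,y) in dict(pot=(140,243),large=(294,242),round=(266,182),tape=(318,178),punch=(333,302),snips=(495,295)).items(): print(nme,(d[y-22:y+22,x-22:x+22]>60).sum())
s=arm.sense();print(s['tool_pos'],s['wrist_force'])
E
```

```text
time_s: 35.75
tool_pos: [521.4, 77.9, 239.1]
tcp_rot: [0.0, 0.629, 0.777, 0.0]
wrist_force: [0.7, -0.5, -0.6]
finger_gap: 0.1
gripper_force: 0.0
t10 1437 [[43.0, -93.0], [56.0, -76.0], [39.0, -75.0], [33.0, -63.0], [34.0, 31.0], [16.0, 38.0], [15.0, 58.0], [-13.0, 59.0], [-17.0, 41.0], [-34.0, 36.0], [-35.0, -68.0], [-48.0, -76.0], [-48.0, -90.0], [31.0, -87.0]]
s10 1028 [[44.0, -94.0], [68.0, -67.0], [50.0, -75.0], [38.0, -64.0], [39.0, -28.0], [57.0, -11.0], [55.0, 42.0], [22.0, 45.0], [13.0, 60.0], [-11.0, 58.0], [-16.0, 37.0], [-34.0, 26.0], [-31.0, -61.0], [-43.0, -92.0]]
pot 0
large 798
round 6
tape 49
punch 53
snips 0
[520.8  82.3 239.3] [-0.   0.   0.6]
```

```bash
python3 -c "
from workcell import arm
print(arm.hand_in())"
```

```text
the job is handed in; nothing more can be done
None
```

I handed the job in at about 36 s: by force contact and camera checks the small metal cap is seated rim down, fully home in the pocket, with the leaf fully down over it. The other things were not touched by the arm as far as I could tell; the large cap was partly hidden by the arm in the last picture.

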